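Fill the crate, free the catch, and hold the clamp shut

TASK

Stand the two loose bottles upright in the two empty cells of the wooden crate, one per cell, setting them down rather than dropping them. Then flip the steel safety catch on the clamp right over, away from the crate, and only after that pull the clamp lever by its black crossbar all the way towards the robot; the lever springs back, so finish while the gripper is still holding it fully pulled. Keep every bottle upright and leave the two bottles already in the crate, the tin, the label roll and the wrench where they are.

Things in the scene. Friction and masses are not known exactly. Their poses are not given: they have to be found in the camera images.
- bottle_a: one of the two loose bottles, standing upright on the table at the start: an amber glass bottle with a paper label and a cork, 0.3 kg, 165 mm tall: body 56 mm in diameter up to a height of 95 mm, round shoulder up to 115 mm, then a straight neck 26 mm in diameter from 115 mm to the top (the cork is as wide as the neck). Origin at the centre of its underside, z up along its axis. 
- bottle_b: the other loose bottle, the same as bottle_a, also standing on the table.
- bottle_c: a bottle like bottle_a that already stands in the far left cell of the crate; it stays there.
- bottle_d: a bottle like bottle_a that already stands in the far right cell of the crate; it stays there.
- station: the fixed crate clamp: a steel base plate (220 x 380 mm, 12 mm thick) lying on the table, carrying the wooden crate on its left (+y) and a grey console (top 58 mm above the table) with the lever and the catch on its right (-y). Origin under the plate's centre, at table height; x points away from the robot, y to the left, z up. At different starts it stands in other places and turned by up to 0.25 rad about the vertical.
- crate (a point): centre of the inner floor of the wooden crate, 18 mm above the table, axes as the station's. The crate is open on top, 150 x 150 mm outside, walls and the crossed dividers 6 mm thick, their rims 69 mm above this point. Four cells of 66 x 66 mm, centred at x = +-36 mm, y = +-36 mm from this point; the two at x = -36 mm (near the robot) are empty, the two at x = +36 mm hold bottle_c and bottle_d.
- catch (a joint): angle of the safety catch (rad): 0 to 0.15 at the start (leaning to the left, +y, its blade in front of a lug on the lever, which then can only rock by about 0.1 rad; do not force it), 1.4 at the stop when flipped right over to the right (-y). It turns about the station's x axis and stays where it is left (about 1.5 N at the tip moves it). From about 0.8 on the lever is free.
- catch_tip (a point): end of the catch's steel thumb tab, the part to push: a tab 18 mm wide in x, 10 mm thick and 70 mm long from the catch hinge, with a round bead 16 mm in diameter (22 mm long in x) at this point. At joint 0 it lies 45 mm to the left (+y) of and 54 mm above the catch hinge, at 1.4 the same to the right; push it to the right (-y) from its left side. The tab is 50 mm nearer the robot than the blade and the lever's foot, with free space above and around it.
- catch_hinge (a point): the point on the catch's hinge axis (parallel to the station's x) below the tab, 85 mm above the table; fixed to the station, axes as the station's. The hinge rod is 12 mm in diameter.
- lever (a joint): angle of the clamp lever (rad): 0 at rest (leaning 0.52 rad away from the robot), 0.85 at its stop when pulled fully towards the robot. A spring always pulls it back to 0: about 3 N at the crossbar at first, 7 N at the stop. Pulling it closes a rubber jaw on the crate's side.
- lever_bar (a point): centre of the lever's crossbar, a round black bar 20 mm in diameter and 120 mm long, along the station's y, 150 mm from the lever hinge. A steel shaft (12 x 14 mm) runs from the bar's middle down to the hinge; the bar is free to grip on both sides of it, 25 to 45 mm from its middle. At rest the bar's centre is 75 mm beyond (+x) and 130 mm above the lever hinge, at the stop 49 mm nearer the robot (-x) than and 142 mm above it.
- lever_hinge (a point): the point on the lever's hinge axis (parallel to the station's y) below the crossbar's middle, 75 mm above the table; fixed to the station, axes as the station's.
- cap_tin: bystander: a closed aluminium tin, 67 mm in diameter, 80 mm tall; origin at the centre of its underside. It may stand where a bottle stands at other starts.
- label_roll: bystander: a roll of white labels standing on its end, 90 mm in diameter, 50 mm tall; origin at the centre of its underside.
- wrench: bystander: a steel wrench lying on the table; origin near its middle.
Mind the look-alikes: they are no part of the job. What is shaped like the bottle_b but yellow is not meant.

How it is judged (in metres and radians):
On the way, in this order (a step that is already met when the one before it is completed fails the run):
1. both loose bottles stand upright in empty cells of the crate, one per cell, on its floor and let go (x of bottle_a in the frame of crate between -0.072 and 0.072 m and y of bottle_a in the frame of crate between -0.072 and 0.072 m and z of bottle_a in the frame of crate between -0.01 and 0.012 m and angle between each of bottle_a, bottle_b, bottle_c, bottle_d's own z axis and vertical below 0.17 rad and contact force between the fingers and bottle_a below 0.1 N and x of bottle_b in the frame of crate between -0.072 and 0.072 m and y of bottle_b in the frame of crate between -0.072 and 0.072 m and z of bottle_b in the frame of crate between -0.01 and 0.012 m and contact force between the fingers and bottle_b below 0.1 N and x of bottle_c in the frame of crate between -0.072 and 0.072 m and y of bottle_c in the frame of crate between -0.072 and 0.072 m and z of bottle_c in the frame of crate between -0.01 and 0.012 m and contact force between the fingers and bottle_c below 0.1 N and x of bottle_d in the frame of crate between -0.072 and 0.072 m and y of bottle_d in the frame of crate between -0.072 and 0.072 m and z of bottle_d in the frame of crate between -0.01 and 0.012 m and contact force between the fingers and bottle_d below 0.1 N), for 0.2 s.
2. the safety catch is flipped right over (beyond 1.1 rad) while the lever is still at rest (value of joint catch above 1.1 rad and value of joint lever below 0.3 rad), for 0.1 s.
3. the lever is pulled fully towards the robot and held by the gripper (value of joint lever above 0.68 rad and contact force between the fingers and lever above 1 N), for 0.2 s.
At the end, for the whole second after the job is handed in: All four bottles stand upright (within 10 degrees) on the crate's floor in its cells, untouched by the gripper; the catch is flipped over (beyond 1.1 of 1.4 rad); the lever is pulled beyond 0.68 of 0.85 rad, still, and the gripper's fingers bear on it with over 1 N, for the whole last second (all of step 1 and all of step 3 and value of joint catch above 1.1 rad and velocity of joint lever between -0.1 and 0.1 rad/s); the arm keeps its last pose, push and grip.
It fails at once if the lever is forced more than 0.4 rad while the catch is not yet flipped (value of joint lever above 0.4 rad and value of joint catch below 0.7 rad).
It fails at once if a bottle is tipped by more than 35 degrees (angle between any of bottle_a, bottle_b, bottle_c, bottle_d's own z axis and vertical above 0.61 rad).
It fails at once if a bottle is dropped (falls free for more than about 3 cm) ((linear speed of bottle_a above 0.8 m/s and contact force between the fingers and bottle_a below 0.05 N) or (linear speed of bottle_b above 0.8 m/s and contact force between the fingers and bottle_b below 0.05 N) or (linear speed of bottle_c above 0.8 m/s and contact force between the fingers and bottle_c below 0.05 N) or (linear speed of bottle_d above 0.8 m/s and contact force between the fingers and bottle_d below 0.05 N)).
It fails at once if a bottle that was already in the crate is taken out (distance of any of bottle_c, bottle_d from where it was at the start of the episode above 0.04 m).
It fails at once if the tin, label roll or wrench is moved by more than 4 cm (distance of any of cap_tin, label_roll, wrench from where it was at the start of the episode above 0.04 m).
It also fails if it takes over 72 s, if anything falls off the work surface, if the arm or the gripper's body presses on something with over 40 N, if the wrist force passes 120 N, or if a joint passes its speed limit or range.

ROBOT

A 7-joint arm with a two-finger parallel gripper is mounted at the origin on the work surface. World frame = base frame: x ahead of the robot, y to its left, z up, the work surface at z = 0. Lengths are in mm, angles in rad, forces in N, time in s.
With the tool pointing down it reaches from about 400 to 900 mm from the base axis. Payload 5.5 kg.
Tool frame: the origin (TCP) lies midway between the tips of the shut fingers; the grasp point (between the pads) lies behind it (grip_depth is the x of the grasp point in the tool frame, in mm); x points along the fingers, z is the direction in which the jaws open and shut, and the axes are right-handed (so a half turn about x gives the same grasp; the last joint's range is limited). The gripper opens to 85 mm and grips with 20 to 120 N. Pads are 22 mm wide; open, the fingers measure 114 mm over their backs; the gripper's body (76 mm by 85 mm) begins 54 mm behind the grasp point. The pads swing forward as they close: fully open they stand 13 mm farther back than shut.
Start: joints at [1.381, 0.501, -0.427, 1.55, 0.221, 1.138, -0.21], TCP at [284.397, -584.481, 231.31] pointing down, gripper open.
Joint ranges: [-2.88, 2.88], [-0.31, 2.03], [-1.54, 1.56], [0.2, 2.42], [-1.41, 4.55], [0.19, 2.02], [-2.57, 2.57]. Speed limits (rad/s): [2.57, 2.57, 3.14, 3.14, 3.14, 3.14, 3.14].

INTERFACE

Orientations are given as a unit quaternion [w, x, y, z].
In Python, from rig import * gives the robot as it stands.
- The arm moves only by the tool carry_out, never from a script. Its arguments are lists of equal length, an entry for each row: "travel": the shift along the tool's x, y, z as a fraction of full scale, a list of three; "roll": the turn about the tool's x as a fraction of full scale. A call has 1 to 20 rows; each row is the pose to reach, as a shift and turn from the pose commanded when the call began, along the tool's axes at that moment; what a row does not reach only later rows make up. Full scale, the value 1, is 0.15 m for a shift and 90 degrees for a turn. A row lasts 1/8 s, in which the tool goes at most 62.5 mm and 10.7 degrees, less where a joint would pass 70% of its speed; a pose out of reach is approached as far as the arm can. A call with a number of a shift or a turn outside -1 to 1 is refused whole. A call with a gripper value outside its range is refused whole. "grip" is the finger opening in mm, from 0 to 85.4, set as the call begins (left out, the last holds). The fingers move at their own pace and stop on an object; "squeeze" is the grip in N (left out, the last holds). Time passes only in rows, so rows that repeat a pose let the fingers close. It gives the time, the measured TCP pose, the force and the opening at its end, in the units of the state.
- get_state(): the state, without advancing time (a new reading comes with each control period).
- snapshot(name): name is "side" or "top" or "wrist"; returns the picture (480x640x3 uint8, blue, green, red); there is no depth.
- camera_params(name): a dict with "fx", "fy", "cx", "cy" (pixels), "T" (4x4, takes a point from camera to world coordinates). Camera axes: x right, y up, looking along -z (the intrinsics and any distortion apply to the point x, -y, -z); pixel columns grow to the right and rows downward; lengths in mm; the calibration is good to about 2 mm. The wrist camera is an equidistant fisheye: a pixel r from the principal point sees the ray r / f radians off the axis. A picture is of the moment at which its call begins: read the wrist's pose just before it. camera_params takes no time and is no camera call; for the wrist camera it gives the pose at the moment of the call.
- sign_off(): hands the job in, once; it reports no verdict.
The state is a dict: "clock": time; "joints": joint angles; "joint_velocities": joint speeds; "joint_efforts": joint torques, N m; "eef_pos": TCP position; "orientation": TCP orientation; "ft_force": force on the tool from outside, world axes, zero at the start; "torque": the same for the moment, N m; "opening": opening from 0.0 (shut) to 1.0 (fully open).
Only numpy, scipy, OpenCV 4.12 (cv2) and the standard library are available. Lean on these libraries where they do the work, as an engineer would, in place of code of your own. Each camera call takes 0.05 s, during which the arm holds its last target.

## Working session

There is one attempt and no reset: what is moved stays moved. The work goes in short steps, Python scripts to look and compute and a tool call to move; the robot and the scene stay as the last step left them, time stands still between calls to the robot, and variables do not carry over. Pictures are saved under pics/ and viewed, and the job is handed in when it is done.

Besides the shell and the picture viewer there is one more tool, called after "Call:" in YAML: its name, and indented under it one key for each argument. carry_out: Moves the arm, as the interface text tells. Its arguments: {"type":"object","properties":{"travel":{"type":"array"},"roll":{"type":"array"},"grip":{"type":"number"},"squeeze":{"type":"number"}},"required":["travel","roll"]}

```bash
ls; mkdir -p pics
python3 - <<'E'
from rig import *
import cv2
s=get_state();print(s)
for n in ["side","top","wrist"]:
    p=camera_params(n);print(n,p)
    cv2.imwrite(f"pics/{n}0.png",snapshot(n))
try: print(grip_depth)
except Exception as e: print(e)
E
```

```text
pics
{'clock': 0.0, 'joints': array([ 1.38119915,  0.50184004, -0.42677181,  1.55144874,  0.22081808,
        1.13830641, -0.21032017]), 'joint_velocities': array([-0.00041993,  0.00090991, -0.00033012,  0.00140384, -0.00079942,
        0.00081629, -0.00044414]), 'joint_efforts': array([-5.80134165e-04, -5.69519556e+01, -5.81671223e+00, -2.80938488e+01,
        1.05592667e-02,  1.18820620e-02,  1.53953727e-05]), 'eef_pos': array([ 284.00362025, -583.90139054,  230.2630618 ]), 'orientation': array([ 0.5989042 ,  0.37537391,  0.60005521, -0.37462238]), 'ft_force': array([-0.67410785, -0.45059775, -0.44999188]), 'torque': array([-0.00973691,  0.03624871,  0.00246941]), 'opening': 0.9962102936562184}
side {'fx': 503.7354427684645, 'fy': 503.7354427684645, 'cx': 317.2160425808779, 'cy': 242.63701309790105, 'T': array([[-6.65301181e-01,  5.28530797e-01, -5.27285060e-01,
         8.30167380e+01],
       [-7.46498304e-01, -4.60817139e-01,  4.79987340e-01,
         4.73281848e+02],
       [ 1.07060984e-02,  7.12953548e-01,  7.01129530e-01,
         8.72955794e+02],
       [ 0.00000000e+00,  0
[... 289 characters left out ...]
03e-02,  6.27516738e-04,
        -2.22696531e+01],
       [-5.62928871e-04,  7.00555615e-02,  9.97542932e-01,
         1.52909280e+03],
       [ 0.00000000e+00,  0.00000000e+00,  0.00000000e+00,
         1.00000000e+00]])}
wrist {'fx': 371.64829954431775, 'fy': 371.64829954431775, 'cx': 315.35182328081646, 'cy': 234.94747632082587, 'T': array([[ 4.37298694e-01,  8.60368181e-01,  2.61794664e-01,
         3.49592148e+02],
       [-8.99315870e-01,  4.18652465e-01,  1.26337164e-01,
        -5.51356530e+02],
       [-9.04504954e-04, -2.90683173e-01,  9.56818935e-01,
         3.72879372e+02],
       [ 0.00000000e+00,  0.00000000e+00,  0.00000000e+00,
         1.00000000e+00]])}
-18.700000000000003
```

View pics/top0.png

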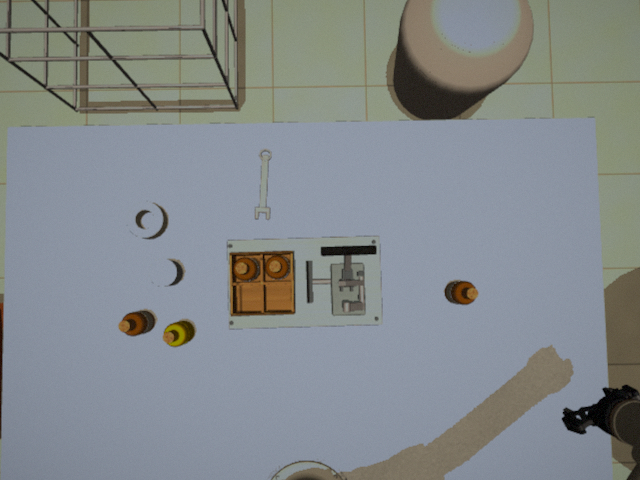

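View pics/side0.png

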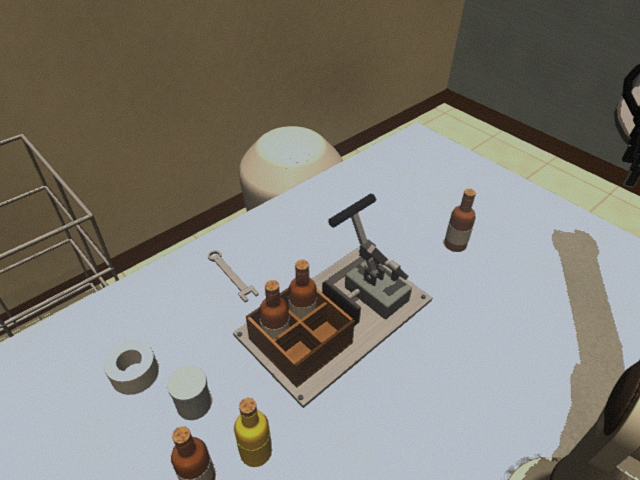

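View pics/wrist0.png

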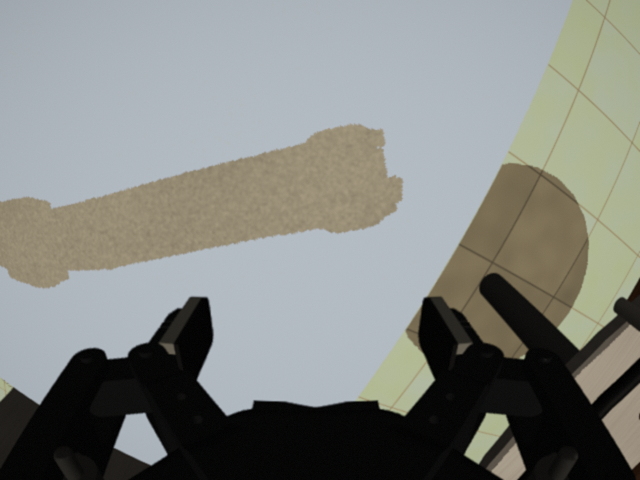

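Top view (up = +x, left = +y): the loose amber bottles are at about (137,322) and (463,292). The yellow decoy is at (178,333). The plate spans about (228..382, 238..328), with the two near (lower) crate cells empty. In the side view, the corks are at (181,435) and (469,194).

Run:
```python
import cv2,numpy as np
t=cv2.imread("pics/top0.png");s=cv2.imread("pics/side0.png")
a=cv2.resize(t[225:340,215:395],None,fx=4.4,fy=4.4,interpolation=cv2.INTER_CUBIC)
cv2.imwrite("pics/tz.png",a)
b=cv2.resize(s[180:410,230:440],None,fx=2.6,fy=2.6,interpolation=cv2.INTER_CUBIC)
cv2.imwrite("pics/sz.png",b)
l=cv2.resize(t[285:360,100:210],None,fx=6,fy=6,interpolation=cv2.INTER_CUBIC)
r=cv2.resize(t[270:315,435:490],None,fx=6,fy=6,interpolation=cv2.INTER_CUBIC)
c=np.zeros((450,660+330,3),np.uint8);c[:,:660]=l;c[:270,660:]=r
cv2.imwrite("pics/bz.png",cv2.resize(c,None,fx=.8,fy=.8))
```

```text
(no output)
```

View pics/tz.png

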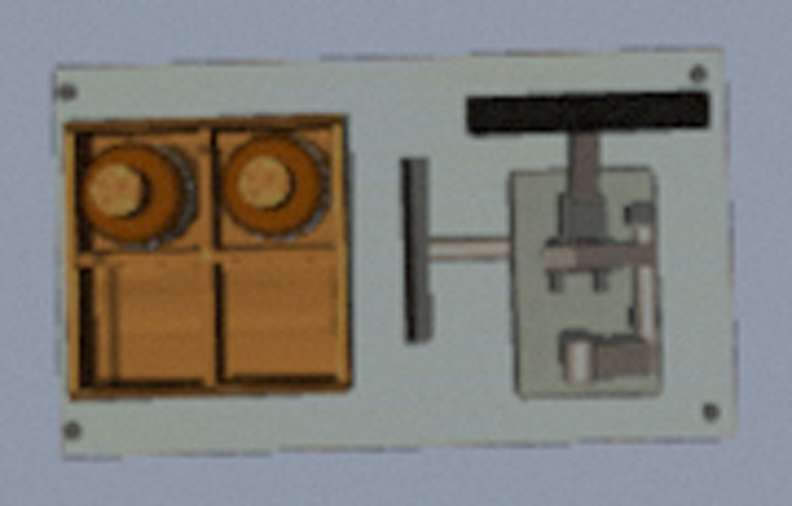

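View pics/sz.png

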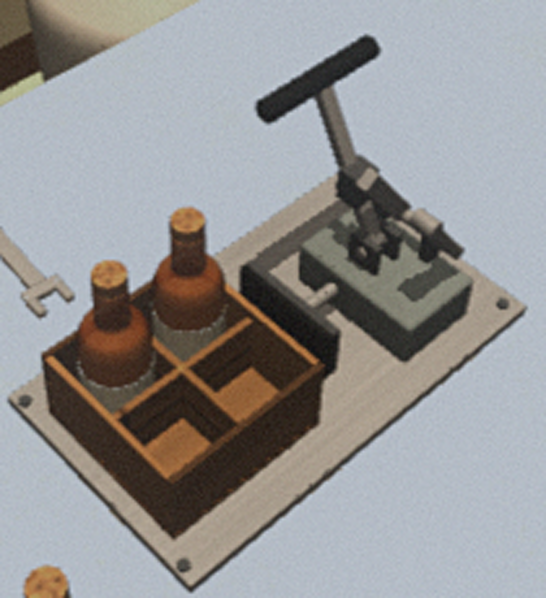

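View pics/bz.png

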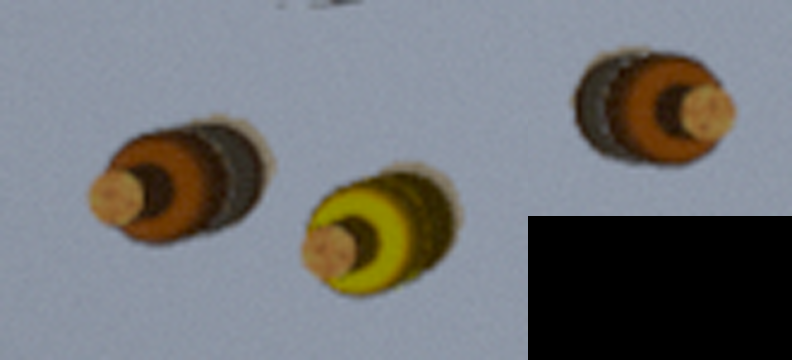

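```bash
cat > h.py <<'E'
import numpy as np,cv2
from rig import *
def ray(cam,u,v):
    p=camera_params(cam);d=np.array([(u-p['cx'])/p['fx'],-(v-p['cy'])/p['fy'],-1.])
    if cam=='wrist':
        x=(u-p['cx'])/p['fx'];y=(v-p['cy'])/p['fy'];r=np.hypot(x,y);k=np.sin(r)/max(r,1e-9)
        d=np.array([x*k,-y*k,-np.cos(r)])
    T=p['T'];d=T[:3,:3]@d;return T[:3,3],d/np.linalg.norm(d)
def onz(cam,u,v,z):
    o,d=ray(cam,u,v);return o+d*(z-o[2])/d[2]
def tri(a,b):
    o1,d1=ray(*a);o2,d2=ray(*b)
    s=np.linalg.lstsq(np.c_[d1,-d2],o2-o1,rcond=None)[0]
    p=o1+d1*s[0];q=o2+d2*s[1];return (p+q)/2,np.linalg.norm(p-q)
E
python3 - <<'E'
from h import *
np.set_printoptions(precision=1,suppress=True)
T=lambda u,v:(215+u/4.4-.4,225+v/4.4-.4)
S=lambda u,v:(230+u/2.6-.3,180+v/2.6-.3)
cs=[onz('top',*T(*c),12) for c in [(67,92),(698,74),(711,412),(72,430)]]
print(cs)
ss=[onz('side',*S(*c),12) for c in [(25,401),(502,303),(183,565)]]
print('side screws FL,NR,NL',ss)
c0=np.mean(cs,0);a=np.arctan2(*((cs[0]+cs[3]-cs[1]-cs[2])[[0,1]]*[-1,1]));print('c',c0,'yaw',a)
ft=(cs[0]+cs[1]-cs[2]-cs[3]);print('yaw2',np.arctan2(ft[1],ft[0]))
print('rim corners',[onz('top',*T(*c),87) for c in [(67,123),(347,117),(351,391),(72,397)]])
for n,u,v,z in [('L',124.2,325.8,165),('R',472.3,292.7,165)]: print(n,onz('top',u,v,z))
for n,u,v,z in [('L',181.5,434.5,165),('R',469,194,165)]: print(n,onz('side',u,v,z))
print('side corks c,d',[onz('side',*S(*c),183) for c in [(110,274),(187,219)]],'top',[onz('top',*T(*c),183) for c in [(117,190),(263,182)]])
print('bead',tri(('top',*T(578,358)),('side',*S(430,222))))
print('bar',tri(('top',*T(588,112)),('side',*S(318,78))))
E
```

```text
[array([635.1, 179.2,  12. ]), array([ 639.2, -177.9,   12. ]), array([ 449.1, -180.6,   12. ]), array([445.2, 177.9,  12. ])]
side screws FL,NR,NL [array([636. , 182.5,  12. ]), array([ 451.5, -179.5,   12. ]), array([446.1, 180. ,  12. ])]
c [542.2  -0.3  12. ] yaw 0.01130374044864814
yaw2 0.010685881542280926
rim corners [array([613.5, 169.4,  87. ]), array([614.2,  18.9,  87. ]), array([467.8,  19. ,  87. ]), array([467.2, 167.8,  87. ])]
L [450.7 394.5 165. ]
R [ 510.7 -379.8  165. ]
L [449.7 398.3 165. ]
R [ 508.3 -370.1  165. ]
side corks c,d [array([574.1, 134.6, 183. ]), array([578.6,  60.8, 183. ])] top [array([574.4, 131.8, 183. ]), array([577.1,  58.7, 183. ])]
bead (array([ 484.4, -100.1,  142.5]), np.float64(2.4195838607852873))
bar (array([ 609.5, -102.3,  204.3]), np.float64(3.239726368423364))
```

Run:
```python
import cv2,numpy as np
s=cv2.imread("pics/side0.png")
a=cv2.resize(s[180:260,435:495],None,fx=6,fy=6,interpolation=cv2.INTER_CUBIC)
b=cv2.resize(s[400:480,155:225],None,fx=6,fy=6,interpolation=cv2.INTER_CUBIC)
cv2.imwrite("pics/sb.png",np.hstack([a,b]))
```

```text
(no output)
```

View pics/sb.png

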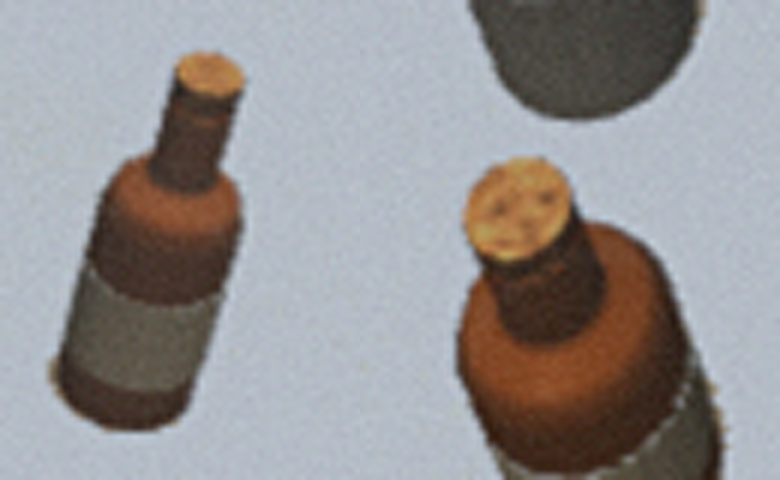

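```bash
cat >> h.py <<'E'
from scipy.spatial.transform import Rotation as Ro
np.set_printoptions(precision=3,suppress=True)
def Rt():
    s=get_state();q=s['orientation'];return s['eef_pos'],Ro.from_quat([q[1],q[2],q[3],q[0]]).as_matrix()
def plan(tgt,jaw=None):
    p,R=Rt();d=np.array(tgt)-p
    print('pos',p,'toolx',R[:,0],'jaw deg',np.degrees(np.arctan2(R[1,2],R[0,2])))
    print('travel',R.T@d/150)
    if jaw is not None:
        j0=np.degrees(np.arctan2(R[1,2],R[0,2]));dj=(jaw-j0+90)%180-90
        print('roll',-dj/90,'(world yaw change',dj,')')
E
python3 - <<'E'
from h import *
print('R',tri(('top',472.3,292.7),('side',469.6,191.9)),onz('side',469.6,191.9,165))
print('L',tri(('top',124.2,325.8),('side',181.7,434.7)),onz('side',181.7,434.7,165))
print('Y',onz('top',100+330/4.8-.4,285+251/4.8-.4,165),onz('side',249,406,165))
print(get_state()['clock'])
plan([510,-375,300],45)
E
```

```text
R (array([ 511.661, -379.384,  163.978]), np.float64(2.292027855133489)) [ 511.875 -377.312  165.   ]
L (array([451.006, 396.87 , 160.116]), np.float64(2.1476051686468125)) [449.203 398.221 165.   ]
Y [424.671 296.571 165.   ] [421.134 299.323 165.   ]
0.15
pos [ 284.121 -584.027  230.514] toolx [-0.001  0.001 -1.   ] jaw deg -64.05196639110645
travel [-0.462  1.964 -0.595]
roll 0.7883114845432617 (world yaw change -70.94803360889355 )
```

Call:
carry_out:
  travel:
    - [-0.2,0.4,-0.12]
    - [-0.46,0.8,-0.24]
    - [-0.46,0.98,-0.3]
    - [-0.46,0.98,-0.3]
    - [-0.46,0.98,-0.3]
  roll: [-0.1,-0.21,-0.21,-0.21,-0.21]
  grip: 60
  squeeze: 40

```text
clock: 0.78
eef_pos: [396.0, -480.1, 299.8]
orientation: [0.652, 0.271, 0.653, -0.272]
ft_force: [0.2, -0.6, 0.5]
opening: 0.705
```

Run:
```python
from h import *
plan([511,-378.5,300],-45)
print(get_state()['clock'])
```

```text
pos [ 396.033 -480.147  299.807] toolx [-0.001 -0.    -1.   ] jaw deg -45.178378632634725
travel [-0.002  1.021  0.06 ]
roll -0.0019819848070524258 (world yaw change 0.17837863263471831 )
0.775
```

Call:
carry_out:
  travel:
    - [0,0.4,0.02]
    - [0,0.8,0.04]
    - [0,1.0,0.06]
    - [0,1.0,0.06]
    - [0,1.0,0.06]
  roll: [0,0,0,0,0]

```text
clock: 1.4
eef_pos: [507.6, -382.6, 299.4]
orientation: [0.652, 0.272, 0.653, -0.273]
ft_force: [-0.0, -0.7, -0.2]
opening: 0.7
```

Run:
```python
from h import *
plan([511,-378.5,126],-45)
cv2.imwrite('pics/w1.png',snapshot('wrist'))
```

```text
pos [ 507.621 -382.606  299.369] toolx [-0.002 -0.    -1.   ] jaw deg -45.34455665849299
travel [ 1.156  0.037 -0.002]
roll -0.003828407316588785 (world yaw change 0.34455665849299066 )
```

View pics/w1.png

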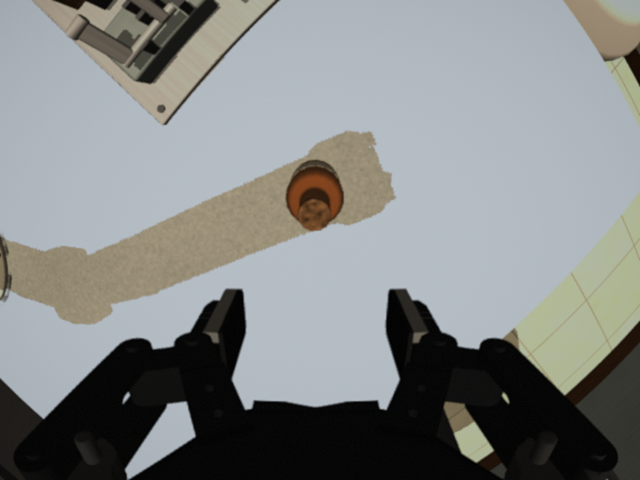

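The cork is at wrist pixel (316,214), centred between the jaws.

Run:
```python
from h import *
print(onz('wrist',316,214,165))
plan([511,-378.5,126],-45)
```

```text
[ 511.177 -378.419  165.   ]
pos [ 507.434 -382.906  299.531] toolx [-0.002 -0.    -1.   ] jaw deg -45.38657807520062
travel [ 1.157  0.04  -0.003]
roll -0.0042953119466735265 (world yaw change 0.3865780752006174 )
```

Call:
carry_out:
  travel:
    - [0.3,0.04,0]
    - [0.6,0.04,0]
    - [0.85,0.04,0]
    - [1.0,0.04,0]
    - [1.0,0.04,0]
  roll: [0,0,0,0,0]

```text
clock: 2.08
eef_pos: [510.7, -377.4, 148.0]
orientation: [0.651, 0.273, 0.654, -0.273]
ft_force: [0.2, -0.3, -0.3]
opening: 0.703
```

Call:
carry_out:
  travel:
    - [0.08,0,0]
    - [0.15,0,0]
    - [0.15,0,0]
  roll: [0,0,0]

```text
clock: 2.45
eef_pos: [513.3, -376.0, 127.2]
orientation: [0.652, 0.272, 0.653, -0.272]
ft_force: [-0.4, -0.1, 0.2]
opening: 0.704
```

Call:
carry_out:
  travel:
    - [0,0,0]
    - [0,0,0]
    - [0,0,0]
    - [0,0,0]
    - [0,0,0]
    - [0,0,0]
  roll: [0,0,0,0,0,0]
  grip: 0
  squeeze: 50

```text
clock: 3.2
eef_pos: [514.1, -376.0, 128.5]
orientation: [0.653, 0.271, 0.653, -0.271]
ft_force: [-1.7, 1.7, 4.8]
opening: 0.292
```

Call:
carry_out:
  travel:
    - [-0.1,0,0]
    - [-0.35,0,0]
    - [-0.65,0,0]
    - [-0.9,0,0]
    - [-1.0,0,0]
    - [-1.0,0,0]
  roll: [0,0,0,0,0,0]

```text
clock: 3.95
eef_pos: [514.0, -376.3, 278.3]
orientation: [0.653, 0.271, 0.652, -0.272]
ft_force: [-0.9, 0.7, -3.7]
opening: 0.29
```

Call:
carry_out:
  travel:
    - [-0.1,0,0]
    - [-0.25,0,0]
    - [-0.3,0,0]
    - [-0.3,0,0]
  roll: [0,0,0,0]

```text
clock: 4.45
eef_pos: [513.9, -376.1, 322.6]
orientation: [0.653, 0.271, 0.653, -0.271]
ft_force: [-0.2, -0.4, -4.1]
opening: 0.29
```

Run:
```python
from h import *
print(get_state()['opening'],get_state()['ft_force'])
plan([508,61,323],-45)
```

```text
0.2903084477170948 [-0.166 -0.375 -4.132]
pos [ 513.888 -376.056  322.597] toolx [-0.  0. -1.] jaw deg -45.1516446401115
travel [-0.002  2.027 -2.093]
roll -0.0016849404456833225 (world yaw change 0.15164464011149903 )
```

Call:
carry_out:
  travel:
    - [0,0.1,-0.1]
    - [0,0.3,-0.3]
    - [0,0.55,-0.55]
    - [0,0.8,-0.8]
    - [0,0.97,-1.0]
  roll: [0,0,0,0,0]

```text
clock: 5.08
eef_pos: [510.4, -162.2, 322.1]
orientation: [0.653, 0.27, 0.654, -0.27]
ft_force: [0.2, -0.5, -3.0]
opening: 0.289
```

Call:
carry_out:
  travel:
    - [0,0.2,-0.2]
    - [0,0.45,-0.45]
    - [0,0.7,-0.7]
    - [0,0.85,-0.88]
    - [0,0.9,-0.95]
    - [0,0.9,-0.95]
  roll: [0,0,0,0,0,0]

```text
clock: 5.82
eef_pos: [505.6, 30.0, 322.4]
orientation: [0.653, 0.27, 0.653, -0.271]
ft_force: [0.3, -0.1, -2.6]
opening: 0.29
```

Run:
```python
from h import *
print(get_state()['opening'],get_state()['ft_force'])
plan([508,61,323],-45)
```

```text
0.2903116759995688 [ 0.256 -0.128 -2.639]
pos [505.58   30.026 322.408] toolx [-0.001 -0.001 -1.   ] jaw deg -45.02261163441409
travel [-0.004  0.157 -0.135]
roll -0.0002512403823787837 (world yaw change 0.02261163441409053 )
```

Call:
carry_out:
  travel:
    - [0.05,0.08,-0.07]
    - [0.2,0.16,-0.14]
    - [0.4,0.16,-0.14]
    - [0.55,0.16,-0.14]
    - [0.55,0.16,-0.14]
    - [0.55,0.16,-0.14]
  roll: [0,0,0,0,0,0]

```text
clock: 6.58
eef_pos: [509.3, 60.0, 241.0]
orientation: [0.653, 0.272, 0.652, -0.272]
ft_force: [-0.0, 0.5, -3.0]
opening: 0.293
```

Run:
```python
from h import *
plan([508,61,147],-45)
t=snapshot('top');s=snapshot('side')
cv2.imwrite('pics/v2.png',np.hstack([cv2.resize(t[225:340,215:315],None,fx=4,fy=4,interpolation=2),cv2.resize(s[215:400,225:385],None,fx=2.486,fy=2.4865,interpolation=2)[:460]]))
```

```text
pos [509.34   59.994 240.979] toolx [ 0.001 -0.    -1.   ] jaw deg -45.255629846245604
travel [ 0.627 -0.002 -0.011]
roll -0.002840331624951078 (world yaw change 0.25562984624559704 )
```

View pics/v2.png

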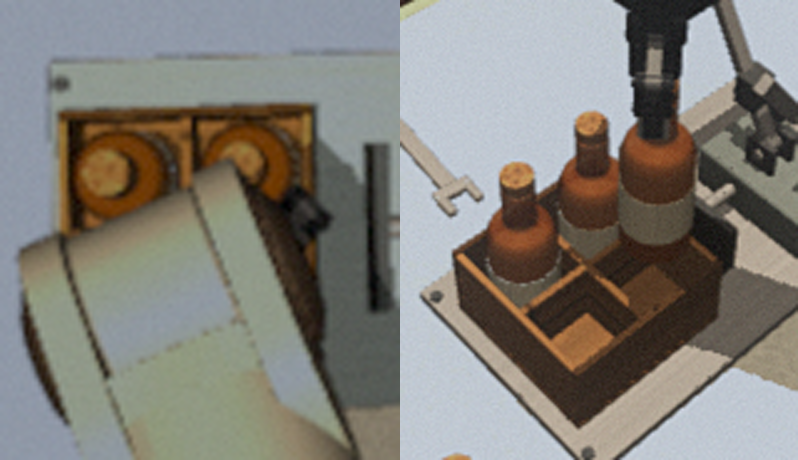

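The bottle hangs over the near right cell (side crop (655,190)), with its base above the rim. I'm lowering it in stages.

Call:
carry_out:
  travel:
    - [0.08,0,-0.01]
    - [0.16,0,-0.01]
    - [0.24,0,-0.01]
    - [0.32,0,-0.01]
    - [0.32,0,-0.01]
  roll: [0,0,0,0,0]

```text
clock: 7.3
eef_pos: [506.6, 61.9, 190.9]
orientation: [0.652, 0.271, 0.654, -0.272]
ft_force: [-0.4, -0.3, -2.8]
opening: 0.291
```

Call:
carry_out:
  travel:
    - [0.08,0,0]
    - [0.16,0,0]
    - [0.24,0,0]
    - [0.28,0,0]
    - [0.28,0,0]
  roll: [0,0,0,0,0]

```text
clock: 7.92
eef_pos: [507.2, 62.0, 149.7]
orientation: [0.653, 0.271, 0.653, -0.272]
ft_force: [0.3, -0.5, -2.4]
opening: 0.299
```

Run:
```python
from h import *
print(get_state()['ft_force'])
plan([508,61,147],-45)
```

```text
[ 0.275 -0.481 -2.36 ]
pos [507.218  62.016 149.719] toolx [-0.001  0.    -1.   ] jaw deg -45.14474811761152
travel [ 0.018 -0.001  0.008]
roll -0.0016083124179058612 (world yaw change 0.1447481176115275 )
```

Call:
carry_out:
  travel:
    - [0.01,0,0]
    - [0.02,0,0]
    - [0.02,0,0]
  roll: [0,0,0]

```text
clock: 8.3
eef_pos: [507.7, 61.9, 147.4]
orientation: [0.653, 0.271, 0.653, -0.272]
ft_force: [-0.2, -0.4, -3.0]
opening: 0.289
```

Call:
carry_out:
  travel:
    - [0.01,0,0]
    - [0.02,0,0]
    - [0.02,0,0]
  roll: [0,0,0]

```text
clock: 8.68
eef_pos: [508.6, 62.5, 146.4]
orientation: [0.654, 0.271, 0.652, -0.271]
ft_force: [-4.6, -0.5, 13.6]
opening: 0.289
```

Call:
carry_out:
  travel:
    - [-0.01,0,0]
    - [-0.01,0,0]
    - [-0.01,0,0]
    - [-0.01,0,0]
  roll: [0,0,0,0]
  grip: 48

```text
clock: 9.18
eef_pos: [507.5, 62.0, 145.7]
orientation: [0.653, 0.272, 0.653, -0.272]
ft_force: [0.0, -0.7, -0.0]
opening: 0.563
```

Call:
carry_out:
  travel:
    - [-0.2,0,0]
    - [-0.5,0,0]
    - [-0.8,0,0]
    - [-1.0,0,0]
    - [-1.0,0,0]
  roll: [0,0,0,0,0]

```text
clock: 9.8
eef_pos: [509.2, 62.4, 298.2]
orientation: [0.655, 0.272, 0.651, -0.271]
ft_force: [-0.4, -0.2, -0.7]
opening: 0.565
```

Run:
```python
from h import *
plan([450.5,396.5,300],-45)
s=snapshot('side')
cv2.imwrite('pics/v3.png',cv2.resize(s[215:400,225:385],None,fx=3,fy=3,interpolation=2))
```

```text
pos [509.166  62.408 298.215] toolx [ 0.005 -0.    -1.   ] jaw deg -45.163754416862346
travel [-0.014  1.293 -1.855]
roll -0.0018194935206927376 (world yaw change 0.16375441686234637 )
```

View pics/v3.png

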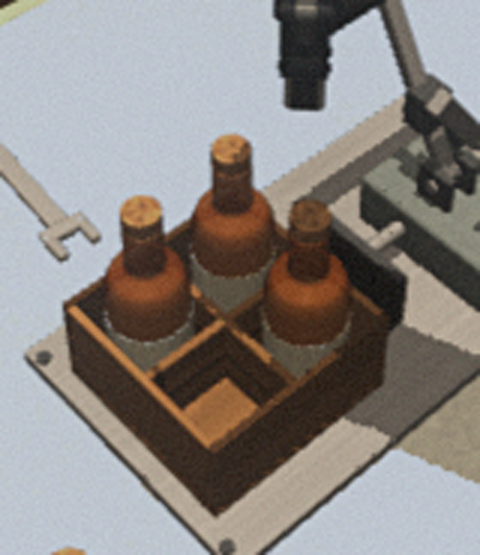

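The first bottle stands in the near right cell (cork at about (308,215) in the crop). Next is the left bottle.

Call:
carry_out:
  travel:
    - [0,0.2,-0.3]
    - [0,0.4,-0.6]
    - [0,0.6,-0.85]
    - [0,0.65,-0.93]
  roll: [0,0,0,0]
  grip: 60

```text
clock: 10.35
eef_pos: [476.3, 233.0, 294.6]
orientation: [0.653, 0.27, 0.655, -0.27]
ft_force: [0.5, -0.3, 0.1]
opening: 0.698
```

Call:
carry_out:
  travel:
    - [0,0.2,-0.3]
    - [0,0.4,-0.6]
    - [0,0.6,-0.85]
    - [0,0.65,-0.93]
    - [0,0.65,-0.93]
    - [0,0.65,-0.93]
  roll: [0,0,0,0,0,0]

```text
clock: 11.1
eef_pos: [450.2, 395.0, 295.1]
orientation: [0.653, 0.272, 0.652, -0.273]
ft_force: [-0.5, -0.0, 0.1]
opening: 0.705
```

Run:
```python
from h import *
plan([450.5,396.5,126],-45)
cv2.imwrite('pics/w4.png',snapshot('wrist'))
```

```text
pos [450.231 394.989 295.108] toolx [-0.    -0.002 -1.   ] jaw deg -45.30565265673755
travel [ 1.127  0.01  -0.007]
roll -0.0033961406304172216 (world yaw change 0.30565265673754993 )
```

View pics/w4.png

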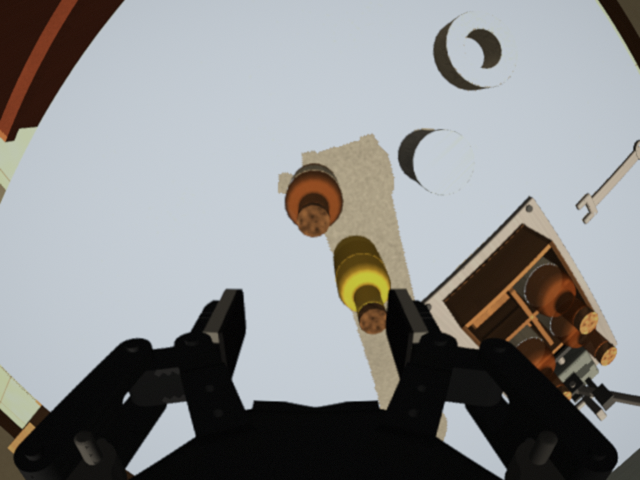

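Wrist view: the amber cork is at (313,221), centred. The yellow decoy is at (370,310), clear of the finger path.

Run:
```python
from h import *
print(onz('wrist',313,221,165))
```

```text
[449.636 397.777 165.   ]
```

Call:
carry_out:
  travel:
    - [0.3,0,0]
    - [0.6,0,0]
    - [0.85,0,0]
    - [1.0,0,0]
    - [1.0,0,0]
  roll: [0,0,0,0,0]

```text
clock: 11.78
eef_pos: [449.1, 395.7, 144.6]
orientation: [0.652, 0.271, 0.653, -0.273]
ft_force: [-0.4, -0.4, 0.8]
opening: 0.701
```

Run:
```python
from h import *
plan([450.5,396.5,127],-45)
```

```text
pos [449.127 395.659 144.627] toolx [-0.002 -0.002 -1.   ] jaw deg -45.238325259567986
travel [0.117 0.011 0.002]
roll -0.0026480584396442928 (world yaw change 0.23832525956798634 )
```

Call:
carry_out:
  travel:
    - [0.08,0,0]
    - [0.12,0.01,0]
    - [0.12,0.01,0]
  roll: [0,0,0]

```text
clock: 12.15
eef_pos: [450.3, 398.5, 127.9]
orientation: [0.653, 0.272, 0.653, -0.271]
ft_force: [-0.5, 0.1, 0.2]
opening: 0.704
```

Call:
carry_out:
  travel:
    - [0,0,0]
    - [0,0,0]
    - [0,0,0]
    - [0,0,0]
    - [0,0,0]
    - [0,0,0]
  roll: [0,0,0,0,0,0]
  grip: 0
  squeeze: 50

```text
clock: 12.9
eef_pos: [450.6, 398.6, 128.3]
orientation: [0.653, 0.272, 0.653, -0.271]
ft_force: [0.6, -0.8, 5.1]
opening: 0.293
```

Call:
carry_out:
  travel:
    - [-0.1,0,0]
    - [-0.35,0,0]
    - [-0.65,0,0]
    - [-0.9,0,0]
    - [-1.0,0,0]
    - [-1.0,0,0]
  roll: [0,0,0,0,0,0]

```text
clock: 13.65
eef_pos: [450.2, 398.5, 278.2]
orientation: [0.653, 0.272, 0.653, -0.271]
ft_force: [-0.2, 0.2, -3.2]
opening: 0.29
```

Call:
carry_out:
  travel:
    - [-0.1,0,0]
    - [-0.25,0,0]
    - [-0.3,0,0]
    - [-0.3,0,0]
  roll: [0,0,0,0]

```text
clock: 14.15
eef_pos: [450.1, 398.4, 322.6]
orientation: [0.653, 0.271, 0.653, -0.271]
ft_force: [-0.4, -0.6, -1.4]
opening: 0.29
```

Run:
```python
from h import *
print(get_state()['opening'],get_state()['ft_force'])
plan([504.5,130,320],-45)
```

```text
0.289510588135239 [-0.395 -0.597 -1.368]
pos [450.142 398.402 322.623] toolx [-0. -0. -1.] jaw deg -45.15275194053907
travel [ 0.018 -1.005  1.524]
roll -0.001697243783767514 (world yaw change 0.15275194053907626 )
```

Call:
carry_out:
  travel:
    - [0,-0.08,0.12]
    - [0,-0.25,0.35]
    - [0,-0.42,0.62]
    - [0,-0.6,0.9]
    - [0,-0.65,1.0]
  roll: [0,0,0,0,0]

```text
clock: 14.78
eef_pos: [487.5, 218.6, 321.4]
orientation: [0.652, 0.272, 0.652, -0.274]
ft_force: [1.3, 0.4, -2.6]
opening: 0.295
```

Call:
carry_out:
  travel:
    - [0,-0.15,0.2]
    - [0,-0.3,0.45]
    - [0,-0.35,0.52]
    - [0.1,-0.35,0.52]
    - [0.1,-0.35,0.52]
  roll: [0,0,0,0,0]

```text
clock: 15.4
eef_pos: [502.9, 132.5, 306.0]
orientation: [0.652, 0.27, 0.654, -0.271]
ft_force: [-0.3, -0.6, -2.1]
opening: 0.295
```

Run:
```python
from h import *
plan([505,131.5,235],-45)
```

```text
pos [502.882 132.469 305.99 ] toolx [-0.003  0.001 -1.   ] jaw deg -45.00340016164373
travel [0.473 0.006 0.016]
roll -3.777957381916824e-05 (world yaw change 0.0034001616437251414 )
```

Call:
carry_out:
  travel:
    - [0.1,0,0]
    - [0.25,0,0.01]
    - [0.4,0,0.01]
    - [0.47,0.01,0.01]
    - [0.47,0.01,0.01]
    - [0.47,0.01,0.01]
  roll: [0,0,0,0,0,0]

```text
clock: 16.15
eef_pos: [507.2, 131.6, 238.0]
orientation: [0.653, 0.272, 0.653, -0.271]
ft_force: [-0.4, -0.0, -2.0]
opening: 0.295
```

Run:
```python
from h import *
plan([505,131.5,147],-45)
s=snapshot('side')
cv2.imwrite('pics/v5.png',cv2.resize(s[215:400,225:385],None,fx=3,fy=3,interpolation=2))
```

```text
pos [507.196 131.592 238.009] toolx [ 0.001  0.    -1.   ] jaw deg -45.11868608190472
travel [ 0.607 -0.012 -0.01 ]
roll -0.001318734243385696 (world yaw change 0.11868608190471264 )
```

View pics/v5.png

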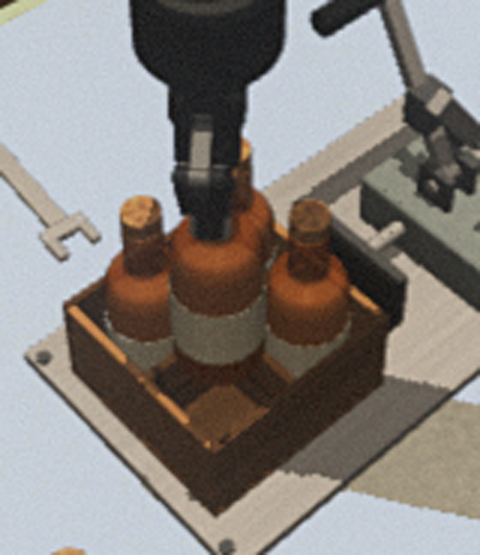

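The bottle is over the near left cell (side crop (215,300)). Lowering it.

Call:
carry_out:
  travel:
    - [0.08,-0.01,-0.01]
    - [0.16,-0.01,-0.01]
    - [0.24,-0.01,-0.01]
    - [0.3,-0.01,-0.01]
    - [0.3,-0.01,-0.01]
  roll: [0,0,0,0,0]

```text
clock: 16.82
eef_pos: [504.0, 130.8, 191.3]
orientation: [0.652, 0.271, 0.654, -0.272]
ft_force: [0.4, -0.0, -3.2]
opening: 0.291
```

Call:
carry_out:
  travel:
    - [0.08,0,0]
    - [0.16,0,0]
    - [0.24,0,0]
    - [0.28,0,0]
    - [0.28,0,0]
  roll: [0,0,0,0,0]

```text
clock: 17.45
eef_pos: [504.2, 130.9, 149.7]
orientation: [0.653, 0.271, 0.653, -0.272]
ft_force: [0.0, -0.2, -2.9]
opening: 0.29
```

Call:
carry_out:
  travel:
    - [0.01,0,0]
    - [0.02,0,0]
    - [0.02,0,0]
  roll: [0,0,0]

```text
clock: 17.82
eef_pos: [504.7, 130.9, 147.4]
orientation: [0.653, 0.272, 0.653, -0.271]
ft_force: [-0.1, 0.5, -1.6]
opening: 0.292
```

Call:
carry_out:
  travel:
    - [0.01,0,0]
    - [0.02,0,0]
    - [0.02,0,0]
  roll: [0,0,0]

```text
clock: 18.2
eef_pos: [505.6, 131.4, 146.3]
orientation: [0.654, 0.272, 0.652, -0.271]
ft_force: [-4.1, -1.9, 14.3]
opening: 0.292
```

Call:
carry_out:
  travel:
    - [-0.01,0,0]
    - [-0.01,0,0]
    - [-0.01,0,0]
    - [-0.01,0,0]
  roll: [0,0,0,0]
  grip: 48

```text
clock: 18.7
eef_pos: [504.5, 130.9, 145.6]
orientation: [0.653, 0.271, 0.653, -0.272]
ft_force: [0.6, 0.2, -0.8]
opening: 0.562
```

Call:
carry_out:
  travel:
    - [-0.2,0,0]
    - [-0.5,0,0]
    - [-0.8,0,0]
    - [-1.0,0,0]
    - [-1.0,0,0]
  roll: [0,0,0,0,0]

```text
clock: 19.32
eef_pos: [506.1, 131.6, 298.2]
orientation: [0.654, 0.272, 0.651, -0.271]
ft_force: [0.5, 0.6, -0.0]
opening: 0.56
```

Run:
```python
from h import *
plan([484,-60,296],1)
s=snapshot('side')
cv2.imwrite('pics/v6.png',cv2.resize(s[180:410,230:440],None,fx=2.6,fy=2.6,interpolation=2))
```

```text
pos [506.063 131.57  298.197] toolx [ 0.005  0.    -1.   ] jaw deg -45.16215882430572
travel [ 0.013 -1.005  0.802]
roll -0.5129128758256191 (world yaw change 46.16215882430572 )
```

View pics/v6.png

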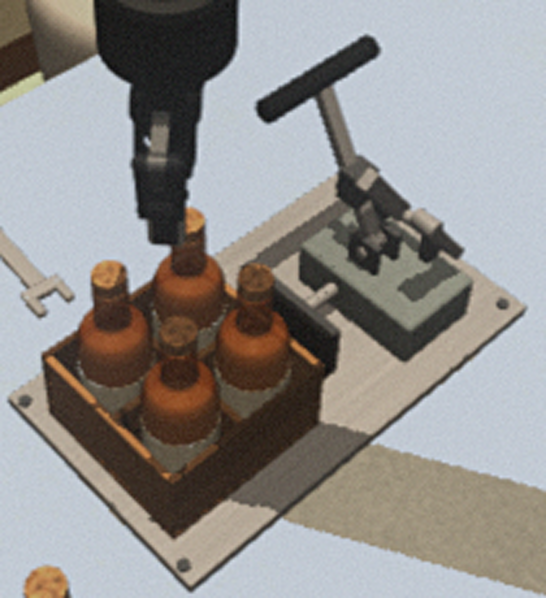

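All four bottles stand in the crate (corks at (110,275), (187,220), (178,335), (255,280) in the crop). The catch is still leaning left, with its bead at (430,222). Next I move to the catch with the gripper closed and the jaws along x.

Call:
carry_out:
  travel:
    - [0,-0.25,0.2]
    - [0,-0.5,0.4]
    - [0,-0.75,0.6]
    - [0,-1.0,0.8]
    - [0,-1.0,0.8]
    - [0,-1.0,0.8]
  roll: [-0.1,-0.2,-0.3,-0.42,-0.51,-0.51]
  grip: 0

```text
clock: 20.12
eef_pos: [481.9, -60.6, 294.4]
orientation: [0.706, -0.003, 0.708, 0.004]
ft_force: [-0.8, 0.6, 0.1]
opening: -0.001
```

Run:
```python
from h import *
plan([484,-58,118],1)
cv2.imwrite('pics/w7.png',snapshot('wrist'))
```

```text
pos [481.906 -60.573 294.442] toolx [-0.002  0.001 -1.   ] jaw deg 0.5716895644503295
travel [1.176 0.016 0.017]
roll -0.004759004839440846 (world yaw change 0.42831043554967607 )
```

View pics/w7.png

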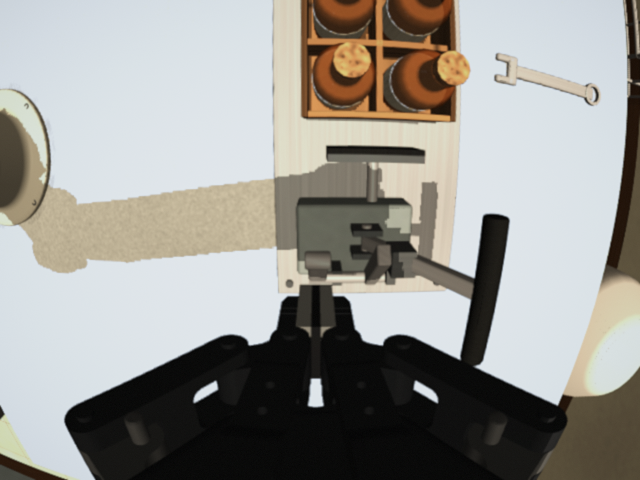

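Wrist view: the bead is at (318,262), in line with the closed fingers at column 316. The area below is clear, so I descend to its left.

Call:
carry_out:
  travel:
    - [0.3,0.02,0.02]
    - [0.6,0.02,0.02]
    - [0.9,0.02,0.02]
    - [1.0,0.02,0.02]
    - [1.0,0.02,0.02]
  roll: [0,0,0,0,0]

```text
clock: 20.8
eef_pos: [485.5, -55.9, 145.5]
orientation: [0.707, -0.004, 0.708, 0.005]
ft_force: [0.2, 0.4, 0.5]
opening: -0.0
```

Call:
carry_out:
  travel:
    - [0.1,0,0]
    - [0.17,0,0]
    - [0.17,0,0]
  roll: [0,0,0]

```text
clock: 21.18
eef_pos: [485.4, -57.0, 119.9]
orientation: [0.707, -0.004, 0.707, 0.004]
ft_force: [0.5, 0.2, -0.3]
opening: 0.002
```

Run:
```python
from h import *
plan([484,-100,118],1)
print(get_state()['ft_force'])
```

```text
pos [485.405 -57.015 119.864] toolx [-0.001 -0.    -1.   ] jaw deg 0.7279599797495502
travel [ 0.012 -0.286 -0.013]
roll -0.0030226668916715957 (world yaw change 0.2720400202504436 )
[ 0.472  0.201 -0.264]
```

Call:
carry_out:
  travel:
    - [0,-0.08,0]
    - [0,-0.16,0]
    - [0,-0.24,0]
    - [0,-0.3,0]
    - [0,-0.36,0]
  roll: [0,0,0,0,0]

```text
clock: 21.8
eef_pos: [486.5, -111.7, 120.3]
orientation: [0.707, -0.004, 0.707, 0.004]
ft_force: [0.3, 1.8, 1.4]
opening: -0.002
```

Call:
carry_out:
  travel:
    - [0,-0.06,0]
    - [0,-0.12,0]
    - [0,-0.18,0]
    - [0,-0.24,0]
    - [0,-0.29,0]
    - [0,-0.29,0]
  roll: [0,0,0,0,0,0]

```text
clock: 22.55
eef_pos: [486.9, -153.2, 120.3]
orientation: [0.707, -0.004, 0.707, 0.006]
ft_force: [-1.2, 4.9, 1.5]
opening: 0.001
```

Run:
```python
from h import *
plan([484,-155,118],1)
print(get_state()['ft_force'])
s=snapshot('side')
cv2.imwrite('pics/v8.png',cv2.resize(s[180:330,310:450],None,fx=4,fy=4,interpolation=2))
```

```text
pos [ 486.922 -153.152  120.269] toolx [-0.001  0.002 -1.   ] jaw deg 0.7706413108325453
travel [ 0.015 -0.012 -0.02 ]
roll -0.0025484298796383895 (world yaw change 0.22935868916745505 )
[-1.2    4.923  1.504]
```

View pics/v8.png

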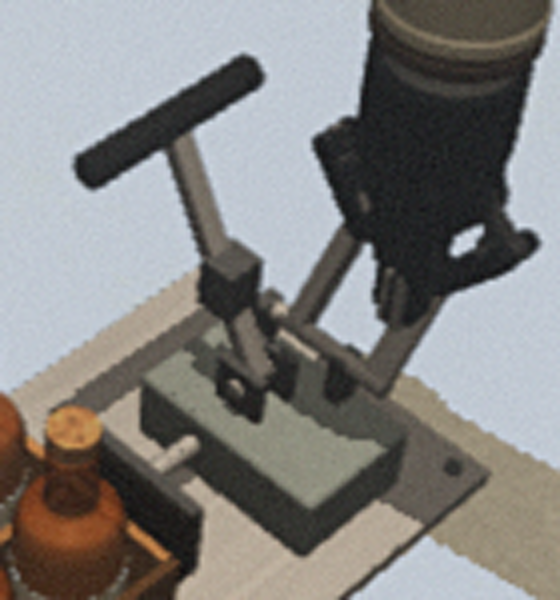

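The catch's blade and tab now lean right ((310,280) and (400,350)). I'll push on to the stop, watching the force.

Call:
carry_out:
  travel:
    - [0,-0.02,0]
    - [0,-0.04,0]
    - [0,-0.05,0]
    - [0,-0.05,0]
  roll: [0,0,0,0]

```text
clock: 23.1
eef_pos: [487.0, -153.8, 120.2]
orientation: [0.707, -0.003, 0.707, 0.01]
ft_force: [-2.1, 20.4, 4.3]
opening: 0.003
```

Stop reached (20 N). I back off, rise, and go to the left half of the crossbar.

Call:
carry_out:
  travel:
    - [0,0.1,0]
    - [0,0.15,0]
    - [-0.3,0.2,0]
    - [-0.6,0.2,0]
    - [-0.9,0.2,0]
    - [-1.0,0.2,0]
    - [-1.0,0.2,0]
  roll: [0,0,0,0,0,0,0]

```text
clock: 23.98
eef_pos: [487.1, -133.0, 271.0]
orientation: [0.708, -0.005, 0.707, 0.003]
ft_force: [-0.0, 0.7, -1.5]
opening: 0.0
```

Run:
```python
from h import *
plan([609.5,-67,285],0.6)
s=snapshot('side');t=snapshot('top')
cv2.imwrite('pics/v9.png',np.hstack([cv2.resize(s[180:330,310:450],None,fx=2.8,fy=2.8,interpolation=2),cv2.resize(t[225:330,300:395],None,fx=4,fy=4,interpolation=2)]))
```

```text
pos [ 487.148 -132.986  270.961] toolx [ 0.002 -0.002 -1.   ] jaw deg 0.6575100167205957
travel [-0.093  0.43   0.821]
roll 0.0006390001857844317 (world yaw change -0.057510016720598855 )
```

View pics/v9.png

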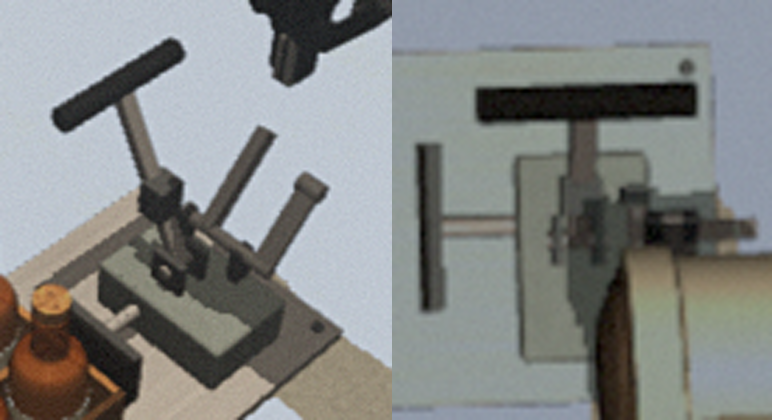

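Both catch arms lean right (side crop (265,130) and (312,185)), so the catch is flipped. The lever is still at rest.

Call:
carry_out:
  travel:
    - [-0.1,0.15,0.25]
    - [-0.1,0.3,0.5]
    - [-0.1,0.43,0.75]
    - [-0.1,0.43,0.82]
    - [-0.1,0.43,0.82]
    - [-0.1,0.43,0.82]
  roll: [0,0,0,0,0,0]
  grip: 60
  squeeze: 40

```text
clock: 24.82
eef_pos: [607.8, -66.9, 284.4]
orientation: [0.706, -0.004, 0.708, 0.004]
ft_force: [-1.4, 0.4, 0.2]
opening: 0.707
```

Run:
```python
from h import *
plan([609.5,-67,187],0.6)
cv2.imwrite('pics/w10.png',snapshot('wrist'))
```

```text
pos [607.751 -66.918 284.429] toolx [-0.002 -0.001 -1.   ] jaw deg 0.6769670509523611
travel [ 0.65  -0.     0.013]
roll 0.0008551894550262458 (world yaw change -0.07696705095236211 )
```

View pics/w10.png

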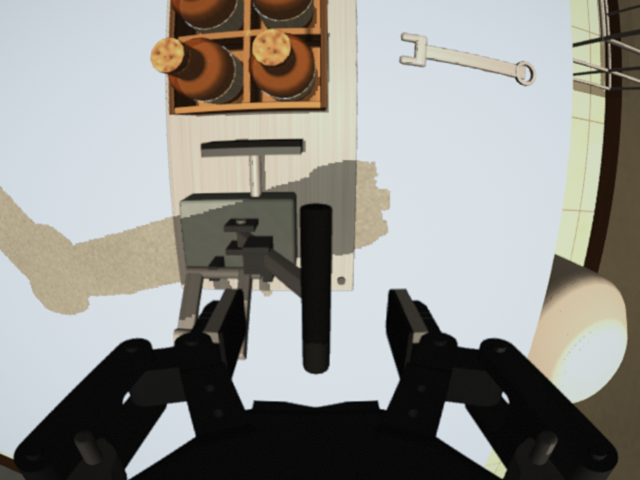

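The crossbar (column 316, rows 205–370) lies centred between the open jaws. I descend and grip it.

Call:
carry_out:
  travel:
    - [0.2,0,0.01]
    - [0.4,0,0.01]
    - [0.58,0,0.01]
    - [0.65,0,0.01]
    - [0.65,0,0.01]
  roll: [0,0,0,0,0]

```text
clock: 25.5
eef_pos: [609.9, -66.4, 187.8]
orientation: [0.707, -0.004, 0.707, 0.004]
ft_force: [0.1, 0.1, 0.7]
opening: 0.703
```

Call:
carry_out:
  travel:
    - [0,0,0]
    - [0,0,0]
    - [0,0,0]
    - [0,0,0]
    - [0,0,0]
    - [0,0,0]
  roll: [0,0,0,0,0,0]
  grip: 0
  squeeze: 40

```text
clock: 26.25
eef_pos: [608.2, -65.8, 188.9]
orientation: [0.706, -0.005, 0.709, 0.004]
ft_force: [-10.7, -0.7, 10.3]
opening: 0.217
```

Run:
```python
from h import *
p,R=Rt();print(p,get_state()['ft_force'],get_state()['opening'])
xb,zb=p[0],75+150*np.cos(.52)
h=xb-75
for a in np.arange(.085,.86,.085):
    t=.52-a; d=np.array([h+150*np.sin(t)-xb,0,75+150*np.cos(t)-zb]); print(round(a,3),R.T@d/150)
```

```text
[608.199 -65.817 188.944] [-10.717  -0.702  10.27 ] 0.2170194815488867
0.085 [-0.039  0.001 -0.079]
0.17 [-0.071  0.002 -0.157]
0.255 [-0.096  0.003 -0.238]
0.34 [-0.115  0.004 -0.321]
0.425 [-0.126  0.005 -0.406]
0.51 [-0.13   0.006 -0.491]
0.595 [-0.127  0.007 -0.575]
0.68 [-0.117  0.008 -0.66 ]
0.765 [-0.099  0.01  -0.743]
0.85 [-0.075  0.011 -0.824]
```

Call:
carry_out:
  travel:
    - [-0.04,0,-0.08]
    - [-0.07,0,-0.16]
    - [-0.1,0,-0.24]
    - [-0.115,0,-0.32]
    - [-0.125,0,-0.4]
    - [-0.13,0,-0.48]
    - [-0.13,0,-0.56]
    - [-0.12,0,-0.64]
    - [-0.115,0,-0.68]
    - [-0.115,0,-0.68]
  roll: [0,0,0,0,0,0,0,0,0,0]

```text
clock: 27.5
eef_pos: [514.0, -67.1, 209.6]
orientation: [0.712, -0.005, 0.702, 0.004]
ft_force: [5.9, 0.3, 12.4]
opening: 0.216
```

Run:
```python
from h import *
p,R=Rt();print(p,get_state()['ft_force'],get_state()['opening'])
s=snapshot('side')
cv2.imwrite('pics/v11.png',cv2.resize(s[150:350,230:450],None,fx=3,fy=3,interpolation=2))
```

```text
[513.975 -67.059 209.608] [ 5.877  0.258 12.401] 0.2156405737060177
```

View pics/v11.png

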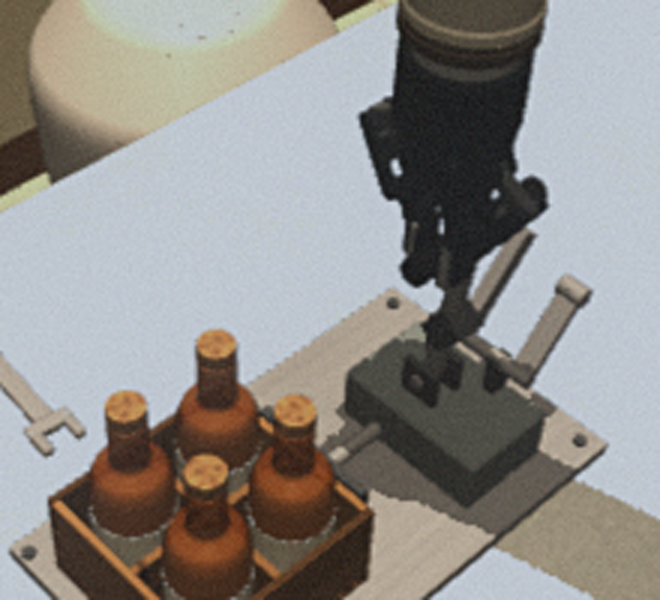

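The bar is held and moving with the gripper, and the jaw is closed on the crate. TCP x puts the lever at about 0.65 rad, so I pull further.

Call:
carry_out:
  travel:
    - [0.01,0,-0.05]
    - [0.02,0,-0.1]
    - [0.04,0,-0.15]
    - [0.04,0,-0.16]
    - [0.04,0,-0.16]
    - [0.04,0,-0.16]
  roll: [0,0,0,0,0,0]

```text
clock: 28.3
eef_pos: [489.9, -67.4, 203.0]
orientation: [0.711, -0.005, 0.703, 0.004]
ft_force: [6.1, -0.3, 11.0]
opening: 0.22
```

Run:
```python
from h import *
s=get_state();p,R=Rt();print(p,s['ft_force'],s['opening'],R[:,0],s['joint_velocities'])
print('grasp pt',p-18.7*R[:,0])
```

```text
[489.945 -67.409 202.955] [ 6.102 -0.255 10.977] 0.22028493471960317 [ 0.012 -0.002 -1.   ] [-0.001 -0.    -0.001 -0.001 -0.001  0.001  0.   ]
grasp pt [489.713 -67.377 221.653]
```

Call:
carry_out:
  travel:
    - [0.01,0,-0.03]
    - [0.01,0,-0.03]
    - [0.01,0,-0.03]
    - [0.01,0,-0.03]
    - [0.01,0,-0.03]
    - [0.01,0,-0.03]
  roll: [0,0,0,0,0,0]

```text
clock: 29.05
eef_pos: [485.3, -67.5, 201.2]
orientation: [0.711, -0.005, 0.703, 0.004]
ft_force: [6.2, -0.3, 8.4]
opening: 0.218
```

Run:
```python
from h import *
s=get_state();print(s['eef_pos'],s['ft_force'],s['opening'])
s=snapshot('side');t=snapshot('top')
cv2.imwrite('pics/v12.png',np.hstack([cv2.resize(s[180:380,230:440],None,fx=2,fy=2,interpolation=2),cv2.resize(t[225:325,215:395],None,fx=2,fy=4,interpolation=2)]))
cv2.imwrite('pics/w12.png',snapshot('wrist'))
cv2.imwrite('pics/t12.png',t)
```

```text
[485.325 -67.458 201.17 ] [ 6.216 -0.29   8.434] 0.21842802391860103
```

View pics/v12.png

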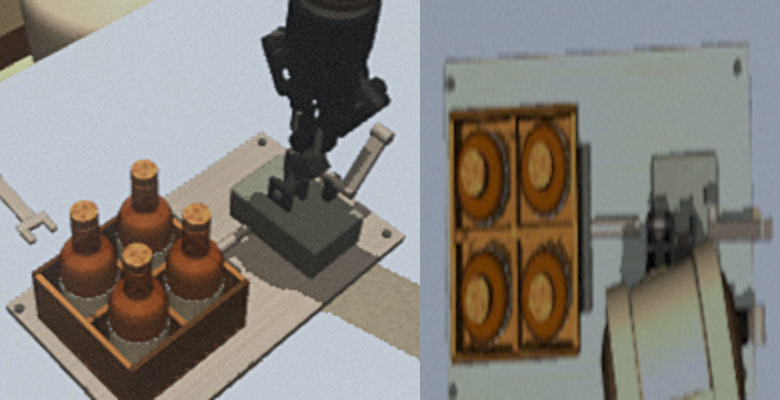

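View pics/w12.png

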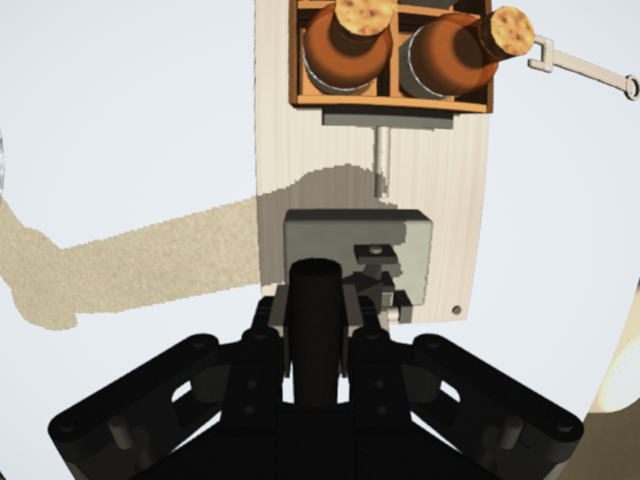

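View pics/t12.png

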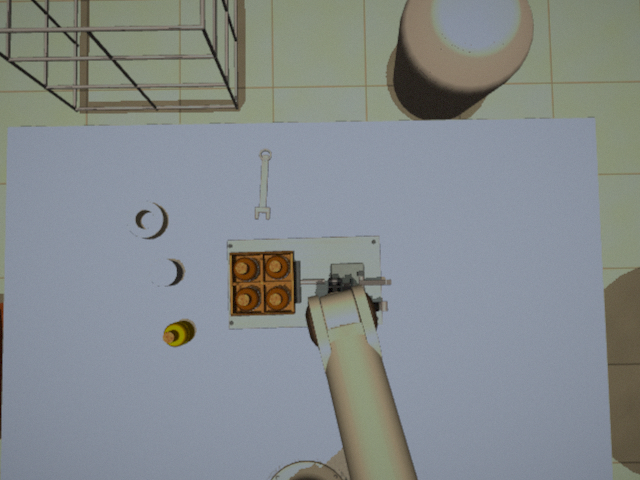

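The bar is gripped between the pads (wrist view (316,330)) and the jaw is against the crate (top view (298,280)). All four bottles are upright, the catch tip is far right (385,305), and the bystanders look unmoved. Handing in.

Run:
```python
from rig import *
print(sign_off())
s=get_state();print(s['clock'],s['eef_pos'],s['ft_force'],s['opening'])
```

```text
the job is handed in; nothing more can be done
None
the job is handed in; nothing more can be done
```

I stood both loose amber bottles in the two near cells, setting each one down onto the crate floor. I then flipped the catch over to its stop, where the contact force rose to about 20 N. After that I gripped the left half of the crossbar, pulled the lever, and handed in at about 29 s with the gripper still holding it.

- **Last images:** four bottles upright in the crate and clear of the gripper, the catch leaning fully right, the jaw against the crate, and the bar between the pads. The tin, label roll and wrench look unmoved.
- **Lever angle:** I estimate about 0.84 rad from the gripper position and the measured hinge. It was not read directly, and no force step marked the stop. The wrist force was steady at about 6 N along x and 8 N along z.
- **Measurements that disagreed:** the two camera views first put the right bottle about 10 mm apart. That came from a badly picked pixel, and picking it again and the wrist view brought them to within about 2 mm.
- **Verdict:** `sign_off()` gave none, and the state could not be read after handing in.

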